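# Shut the sample tray and reset the loader interlock

### The arm

A 6-joint arm with a two-finger parallel gripper is mounted at the origin on the work surface. World frame = base frame: x ahead of the robot, y to its left, z up, the work surface at z = 0. Lengths are in m, angles in rad, forces in N, time in s.
With the tool pointing down it reaches from about 0.35 to 0.85 m from the base axis. Payload 8.1 kg.
Tool frame: the origin (TCP) lies on the mounting face of the last link; the fingertips stand 186 mm ahead of it and the grasp point (between the pads) lies 167 mm ahead of it (grip_point_offset is the distance from the TCP to the grasp point, in m); z points along the fingers, y is the direction in which the jaws open and shut (so a half turn about z gives the same grasp; the last joint's range is limited). The gripper opens to 93 mm and grips with 3 to 60 N. Pads are 15 mm wide; open, the fingers measure 128 mm over their backs; the gripper's body (75 mm by 188 mm) begins 65 mm behind the grasp point.
Start: joints at [1.236, 0.13, 1.488, -0, 1.523, -0.085], TCP at [0.148, 0.581, 0.405] pointing down, gripper open.
Joint ranges: [-2.96, 2.96], [-0.89, 2.26], [0.02, 2.5], [-1.34, 4.48], [0, 2.73], [-2.66, 2.66]. Speed limits (rad/s): [2.39, 2.39, 2.79, 3.14, 3.14, 3.14].

### API

Orientations are given as a rotation vector (axis times angle).
In Python, from plant import read_state, read_camera, close_job, grip_point_offset gives the robot as it stands.
- The arm moves only by the shell command python3 -m creep 'ROWS' [OPENING] [FORCE]. ROWS is JSON, a list of rows, each a list of 2 entries, a list of its own where there are three numbers: the shift along the tool's x, y, z in cm, then the turn, a rotation vector about the tool's x, y, z in degrees. In form: [[[tx, ty, tz], [rx, ry, rz]], ...]. A call has 1 to 12 rows; each row shifts and turns the commanded pose from where the row before left it, along the tool's axes as they then stand; what a row does not reach is not made up. A row lasts 1/12 s, in which the tool goes at most 41.7 mm and 7.16 degrees, less where a joint would pass 70% of its speed; a pose out of reach is approached as far as the arm can. A call is refused whole if a number of a shift passes 4.17 or a number of a turn 7.16, either way. A call with a gripper value outside its range is refused whole. OPENING is the opening in per cent of the stroke, from 0 (shut) to 100 (fully open), set as the call begins (- or left out, the last holds). The fingers move at their own pace and stop on an object; FORCE is the grip in N (left out, the last holds). Time passes only in rows, so rows that do not move let the fingers close. It gives the time, the measured TCP pose, the force and the opening at its end, in the units of the state.
- read_state(): the state, without advancing time (a new reading comes with each control period).
- read_camera(name): name is "side" or "top" or "wrist"; returns a dict with "img" (384x512x3 uint8, red, green, blue), "K" (3x3 intrinsics, pixels), "T" (4x4, takes a point from camera to world coordinates). Camera axes: x right, y down, z forward; pixel columns grow to the right and rows downward; lengths in m; the calibration is good to about 2 mm. A picture is of the moment at which its call begins. There is no depth.
- close_job(): hands the job in, once; it reports no verdict.
The state is a dict: "t": time; "q": joint angles; "dq": joint speeds; "joint_torque": joint torques, N m; "tool_pos": TCP position; "orientation": TCP orientation; "force": force on the tool from outside, world axes, zero at the start; "wrist_torque": the same for the moment, N m; "opening": finger opening in m.
Only numpy, scipy, OpenCV 4.12 (cv2) and the standard library are available. Lean on these libraries where they do the work, as an engineer would, in place of code of your own. Each camera call takes 0.05 s, during which the arm holds its last target.

### The job

Push the sample loader's open tube tray fully home with the fingertips. Then, on the separate interlock console, press the two round keys down together, one under each fingertip, keep both fully down for a good four seconds, and let both spring back up. Do not press the other keys, never push one round key down alone, do not pick anything up, and leave everything else on the bench where it stands.

Things in the scene. Friction and masses are not known exactly. Their poses are not given: they have to be found in the camera images.
- loader: Fixed low dark instrument, 210 mm deep (its x) by 200 mm wide (its y) by 75 mm high, open at the front, bolted to the bench. Origin: centre of its underside, on the bench. Its -x side is the front, from which the tray comes out towards the robot; its x axis points the way the tray is pushed shut. It may stand on the left or the right of the bench, turned by up to 0.25 rad.
- tube_tray (a joint): Sliding tube tray of the loader: metres that it is pulled out; 0 is fully home (hard stop), 0.09 is its limit. It starts 0.045 to 0.08 out. It slides stiffly along the loader's x axis: about 2 N to move, no spring, and it stays where it is left.
- tray_front (a point): Middle of the outer (robot-side) face of the tray's upright front panel, 36 mm above the bench; moves with the tray. The panel is 172 mm wide (loader's y), 10 mm thick and spans heights 9 to 63 mm. Tubes standing in the tray behind it are lower than the panel's top. Fully home, this face still stands 24 mm proud of the loader's front.
- console: Fixed dark interlock console, a box 140 mm (its x) by 190 mm (its y) with a level top 55 mm above the bench. Origin: centre of its underside. It stands on the other side of the bench from the loader, turned by up to 0.5 rad. On its top, all keys of the same white plastic: nearer the robot (its -x side) two large round keys side by side along its y with one small low square key midway between them; farther back a row of three low bar keys.
- cap_left (a point): Round cap of the left one of the two round keys (console +y side). This point: centre of its flat top, 77 mm above the bench when up. 32 mm diameter, standing 22 mm above the console's top. The two round keys stand 62 mm apart, centre to centre, along the console's y axis (22 mm from the console's centre, towards its -x), so 30 mm are free between their rims.
- cap_right (a point): Round cap of the right one of the two round keys (console -y side). Same size and height as the left. This point: centre of its flat top.
- key_left (a joint): Travel of the left round key, metres pressed straight down: 0 up, 0.008 fully down (hard stop). Spring: 1.6 N to start, 5 N fully down; it springs back up when let go.
- key_right (a joint): Travel of the right round key, the same: 0 up, 0.008 fully down, 1.6 to 5 N. The pair together takes 10 N.
- key_centre (a joint): Travel of the small low square key (14 mm) midway between the round keys; its top is 61 mm above the bench, 8 mm below the round keys' tops even when these are down. 0 up, 0.004 down. Not to be pressed.
- key_rear_left (a joint): Travel of the low bar key (18 by 34 mm, top 64 mm above the bench) in the rear row at console x +42 mm, y +55 mm. 0 up, 0.004 down. Not to be pressed.
- key_rear_mid (a joint): The same, rear row, console x +42 mm, y 0. Not to be pressed.
- key_rear_right (a joint): The same, rear row, console x +42 mm, y -55 mm. Not to be pressed.
- reagent_bottle: Loose amber bottle, 60 mm diameter, 140 mm high, standing between loader and console. Leave alone. Origin: centre of its underside.
- tube_rack: Loose blue rack of capped tubes, 100 by 70 mm, 78 mm high, between loader and console, nearer the robot. Leave alone. Origin: centre of its underside.
- tip_box: Loose blue box with pale lid, 120 by 84 mm, 65 mm high, far left. Leave alone. Origin: centre of its underside.
- microplate: Loose white well plate, 127 by 85 mm, 14 mm high, near right. Leave alone. Origin: centre of its underside.
- wipes_tub: Loose white tub, 80 mm diameter, 110 mm high, far right. Leave alone. Origin: centre of its underside.
Not all that is in view belongs to the job. Leave any orange look-alike of the console alone.

How it is judged:
On the way, in this order (a step that is already met when the one before it is completed fails the run):
1. the tube tray is pushed fully home (within 4 mm) (value of joint tube_tray below 0.004 m), for 0.2 s.
2. with the tray home, both round keys are kept fully down (within 2 mm) by the fingertips, together, for 3 s (value of joint tube_tray below 0.005 m and value of joint each of key_left, key_right above 0.006 m and contact force between the fingers and key_left_c0 above 1 N and contact force between the fingers and key_right_c0 above 1 N), for 3 s.
3. both round keys are let go and are up again (value of joint each of key_left, key_right below 0.001 m), for 0.2 s.
At the end, for the whole second after the job is handed in: The tube tray is home (within 5 mm), all keys are up (within 1 mm), and the loose things stand at rest within 30 mm of where they were (all of step 3 and value of joint tube_tray below 0.005 m and value of joint each of key_centre, key_rear_left, key_rear_mid, key_rear_right below 0.001 m and distance of each of reagent_bottle, tube_rack, tip_box, microplate, wipes_tub from where it was at the start of the episode below 0.03 m and linear speed of each of reagent_bottle, tube_rack, tip_box, microplate, wipes_tub below 0.02 m/s); the robot touches nothing.
It fails at once if one round key is pushed down (over 6 mm) while the other is up (under 2 mm) ((value of joint key_left above 0.006 m and value of joint key_right below 0.002 m) or (value of joint key_right above 0.006 m and value of joint key_left below 0.002 m)).
It fails at once if both round keys are pressed down while the tray is still out (over 10 mm) (value of joint tube_tray above 0.01 m and value of joint each of key_left, key_right above 0.006 m).
It fails at once if another key is pressed (over 2 mm) (value of joint any of key_centre, key_rear_left, key_rear_mid, key_rear_right above 0.002 m).
It fails at once if a loose thing on the bench is shoved or lifted (over 30 mm) or tipped (over 0.35 rad) (distance of any of reagent_bottle, tube_rack, tip_box, microplate, wipes_tub from where it was at the start of the episode above 0.03 m or angle between any of reagent_bottle, tube_rack, tip_box, microplate, wipes_tub's own z axis and vertical above 0.35 rad).
It also fails if it takes over 58 s, if anything falls off the work surface, if the arm or the gripper's body presses on something with over 40 N, if the wrist force passes 120 N, or if a joint passes its speed limit or range.

## Working session

There is one attempt and no reset: what is moved stays moved. The work goes in short steps, Python scripts to look and compute and a shell command to move; the robot and the scene stay as the last step left them, time stands still between calls to the robot, and variables do not carry over. Pictures are saved under pics/ and viewed, and the job is handed in when it is done.

```bash
ls; mkdir -p pics
python3 - <<'E'
from plant import *
import cv2
print(read_state(), grip_point_offset)
for n in ["side","top","wrist"]:
    c=read_camera(n); cv2.imwrite(f"pics/{n}0.png",c["img"][:,:,::-1]); print(n,c["K"].tolist(),c["T"].round(4).tolist())
E
```

```text
pics
{'t': 0.0, 'q': array([ 1.23556991e+00,  1.31153109e-01,  1.48925356e+00, -3.26994399e-05,
        1.52299716e+00, -8.53636519e-02]), 'dq': array([ 1.33623054e-03,  1.42777345e-04,  3.81432656e-05,  6.35400909e-04,
       -1.07488529e-03,  2.43334797e-04]), 'joint_torque': array([-1.96133937e-03, -5.59849226e+01, -4.91739786e+01,  7.64376065e-02,
        3.61090084e-02, -1.17383697e-04]), 'tool_pos': array([0.14825211, 0.58116541, 0.40370608]), 'orientation': array([-3.91417572e-01, -3.11676341e+00,  2.79271645e-03]), 'force': array([ 0.23441282,  0.85027138, -0.57322907]), 'wrist_torque': array([ 0.07168863, -0.05630895,  0.03366889]), 'opening': 0.09242535888811168} 0.1673
side [[431.74391519650567, 0.0, 255.99119031164687], [0.0, 431.74391519650567, 191.8780921718206], [0.0, 0.0, 1.0]] [[0.9632, -0.18, 0.1996, 0.2535], [-0.2685, -0.6128, 0.7432, -0.9533], [-0.0115, -0.7694, -0.6386, 0.8939], [0.0, 0.0, 0.0, 1.0]]
top [[430.1703701353624, 0.0, 258.4174094037292], [0.0, 430.1703701353624, 193.5351413932943], [0.0, 0.0, 1.0]] [[-0.0162, -0.9899, 0.141, 0.3011], [-0.9998, 0.0174, 0.0075, -0.0119], [-0.0098, -0.1408, -0.99, 1.6906], [0.0, 0.0, 0.0, 1.0]]
wrist [[305.91851320696435, 0.0, 258.7429158876154], [0.0, 305.91851320696435, 188.8668464183132], [0.0, 0.0, 1.0]] [[0.2472, 0.9291, 0.2751, 0.071], [0.969, -0.2369, -0.0706, 0.601], [-0.0005, 0.284, -0.9588, 0.3851], [0.0, 0.0, 0.0, 1.0]]
```

View pics/top0.png

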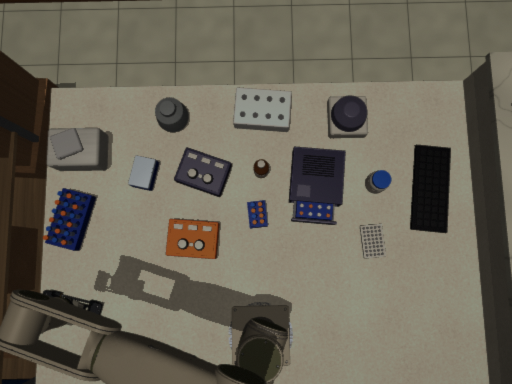

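View pics/side0.png

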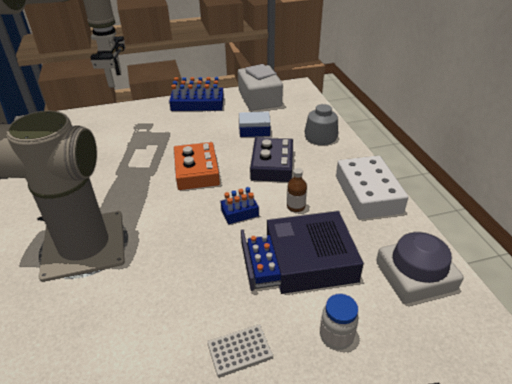

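View pics/wrist0.png

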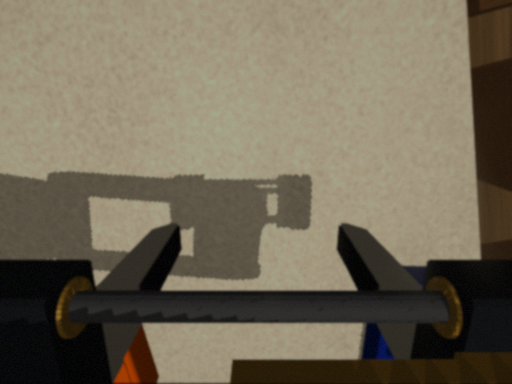

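Top view: the loader is on the right (~317,177) with its tray front at about row 220. The dark console is at (204,172) with round caps near (192,173) and (208,178). The orange look-alike is at (193,239). I'll crop these to measure them.

```bash
cat > h.py <<'E'
import numpy as np,cv2
from plant import *
def ray(c,u,v):
    d=c["T"][:3,:3]@np.linalg.inv(c["K"])@[u,v,1]; return c["T"][:3,3],d
def onz(c,u,v,z):
    o,d=ray(c,u,v); return o+d*(z-o[2])/d[2]
def tri(c1,p1,c2,p2):
    A=[];b=[]
    for c,p in((c1,p1),(c2,p2)):
        o,d=ray(c,*p); d=d/np.linalg.norm(d); M=np.eye(3)-np.outer(d,d); A.append(M);b.append(M@o)
    return np.linalg.lstsq(np.vstack(A),np.hstack(b),rcond=None)[0]
def proj(c,P):
    p=np.linalg.inv(c["T"])@[*P,1]; q=c["K"]@p[:3]; return q[:2]/q[2]
def crop(img,u0,v0,u1,v1,s,name):
    cv2.imwrite(name,cv2.resize(img[v0:v1,u0:u1,::-1],None,fx=s,fy=s,interpolation=cv2.INTER_CUBIC))
E
python3 - <<'E'
from h import *
t=read_camera("top")["img"];s=read_camera("side")["img"]
crop(t,165,140,245,200,8,"pics/tc.png");crop(t,280,140,360,230,6,"pics/tl.png")
crop(s,240,125,310,185,8,"pics/sc.png");crop(s,230,205,370,295,5,"pics/sl.png")
g=lambda im:cv2.cvtColor(im,cv2.COLOR_RGB2HSV)
for im,b in((t,(165,140,245,200)),(s,(240,125,310,185))):
    h=g(im)[b[1]:b[3],b[0]:b[2]]; m=((h[...,2]>140)&(h[...,1]<50)).astype(np.uint8)
    n,_,st,ce=cv2.connectedComponentsWithStats(m)
    for k in range(1,n): print(st[k],ce[k]+b[:2])
E
```

```text
[   0    0   80   60 2705] [206.04584104 167.95711645]
[25 33  5  2  7] [192.14285714 173.57142857]
[40 38  5  3 12] [207.16666667 178.91666667]
[  31    0   39   60 1100] [295.72727273 146.60272727]
[  0  12  48  48 648] [248.83487654 163.14969136]
[22 15  9  5 34] [266.02941176 141.64705882]
[42 23  6  6 32] [284.5 150.5]
[21 25  9  5 38] [264.89473684 151.86842105]
[41 32  6  7 37] [283.7027027 160.       ]
```

```bash
cd pics; python3 -c "
import cv2,numpy as np
a=[cv2.imread(f) for f in('tc.png','sc.png')];print([x.shape for x in a])"
```

```text
[(480, 640, 3), (480, 560, 3)]
```

View pics/tc.png

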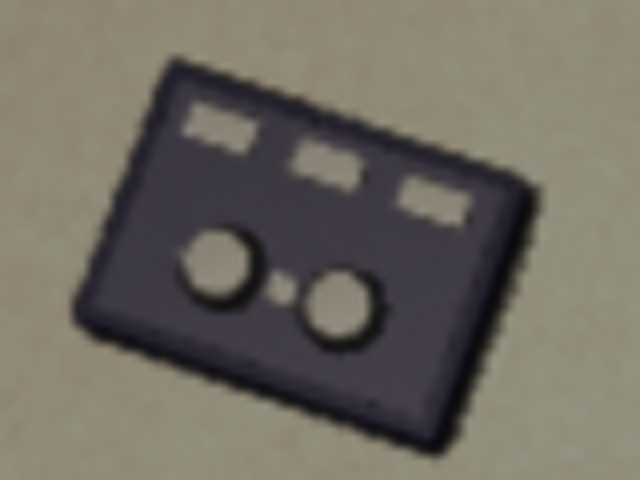

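View pics/tl.png

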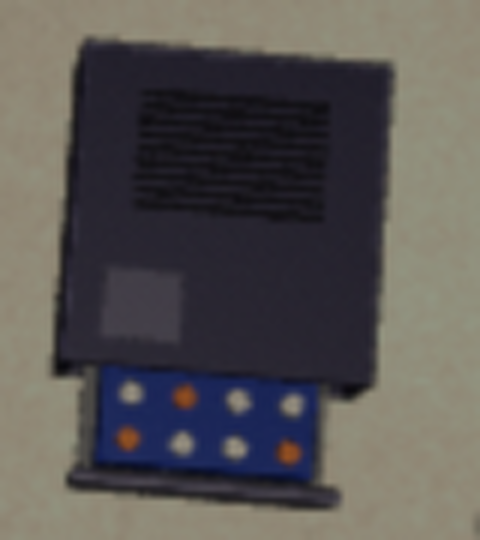

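View pics/sc.png

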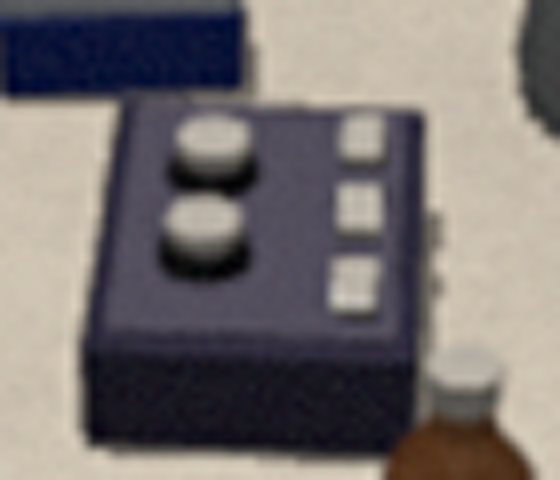

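View pics/sl.png

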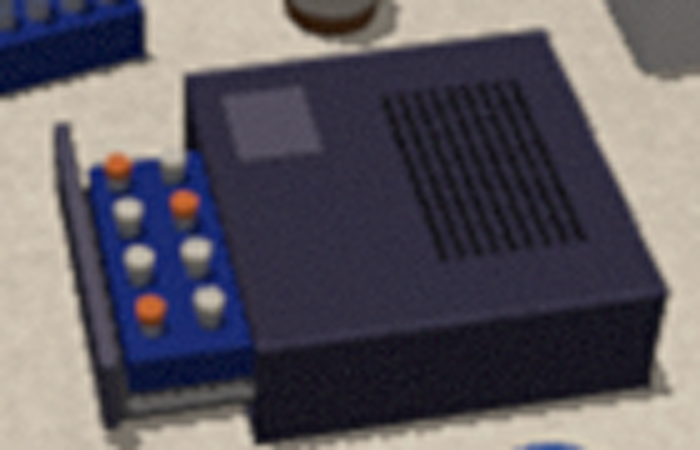

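Run:
```python
from h import *
t=read_camera("top");s=read_camera("side")
for nm,c,b in(("t",t,(165,140,245,200)),("s",s,(240,125,310,185))):
    im=c["img"][b[1]:b[3],b[0]:b[2]]; g=cv2.cvtColor(cv2.resize(im,None,fx=8,fy=8,interpolation=cv2.INTER_CUBIC),cv2.COLOR_RGB2GRAY)
    m=(g>(105 if nm=="t" else 130)).astype(np.uint8); n,_,st,ce=cv2.connectedComponentsWithStats(m)
    for k in range(1,n):
        if 200<st[k][4]<12000:
            p=(ce[k]+.5)/8-.5+b[:2]; print(nm,st[k],p.round(2),[onz(c,*p,z).round(4)[:2] for z in(.077,.064,.061)])
f=lambda c,x,y,b,s,z: onz(c,(x+.5)/s-.5+b[0],(y+.5)/s-.5+b[1],z).round(4)
for p in((85,40),(390,65),(60,362),(374,382)): print("ldr",f(t,*p,(280,140),6,.075))
for p in((68,484),(338,503),(72,466),(340,488)): print("panel top",f(t,*p,(280,140),6,.063))
for p in((187,75),(545,33),(663,292),(257,352)): print("s ldr",f(s,*p,(230,205),5,.075))
for p in((58,125),(106,375),(70,125),(122,370)): print("s panel",f(s,*p,(230,205),5,.063))
```

```text
t [ 184  105   72   47 2032] [192.05 155.54] [array([0.6828, 0.2529]), array([0.6859, 0.255 ]), array([0.6866, 0.2555])]
t [ 293  142   67   47 2026] [205.46 160.14] [array([0.6638, 0.2012]), array([0.6667, 0.203 ]), array([0.6674, 0.2034])]
t [ 399  178   69   46 2024] [218.69 164.73] [array([0.6449, 0.1505]), array([0.6477, 0.1518]), array([0.6483, 0.1521])]
t [ 185  233   61   59 2734] [191.56 172.29] [array([0.6174, 0.2544]), array([0.6199, 0.2565]), array([0.6205, 0.257 ])]
t [269 273  26  30 569] [199.73 175.59] [array([0.604 , 0.2231]), array([0.6064, 0.225 ]), array([0.607 , 0.2254])]
t [ 309  274   58   61 2714] [206.83 177.6 ] [array([0.5957, 0.1959]), array([0.5981, 0.1976]), array([0.5986, 0.198 ])]
s [ 178  115   71   42 2364] [266.19 141.59] [array([0.6153, 0.2487]), array([0.6211, 0.2679]), array([0.6224, 0.2723])]
s [ 338  184   44   46 1908] [284.5  150.35] [array([0.6588, 0.1801]), array([0.6652, 0.1981]), array([0.6667, 0.2023])]
s [ 167  197   74   43 2510] [264.95 151.82] [array([0.5936, 0.1904]), array([0.599 , 0.2086]), array([0.6003, 0.2128])]
s [ 329  257   51   52 2260] [283.75 159.89] [array([0.639 , 0.1287]), array([0.6452, 0.1459]), array([0.6466, 0.1499])]
ldr [ 0.7127 -0.1388  0.075 ]
ldr [ 0.6926 -0.3334  0.075 ]
ldr [ 0.5047 -0.1173  0.075 ]
ldr [ 0.4886 -0.3143  0.075 ]
panel top [ 0.4286 -0.121   0.063 ]
panel top [ 0.4137 -0.2906  0.063 ]
panel top [ 0.4399 -0.1239  0.063 ]
panel top [ 0.4231 -0.2922  0.063 ]
s ldr [ 0.5064 -0.1241  0.075 ]
s ldr [ 0.7093 -0.1476  0.075 ]
s ldr [ 0.6872 -0.3391  0.075 ]
s ldr [ 0.483  -0.3193  0.075 ]
s panel [ 0.4312 -0.1302  0.063 ]
s panel [ 0.4118 -0.3032  0.063 ]
s panel [ 0.4375 -0.132   0.063 ]
s panel [ 0.42   -0.3024  0.063 ]
```

```bash
cat >> h.py <<'E'
from scipy.spatial.transform import Rotation as Ro
def plan(pos,phi):
    s=read_state(); R=Ro.from_rotvec(s["orientation"])
    y=np.array([-np.sin(phi),np.cos(phi),0]); z=np.array([0,0,-1.]); x=np.cross(y,z)
    T=Ro.from_matrix(np.c_[x,y,z])
    d=np.array(pos)-s["tool_pos"]
    print("t",round(s["t"],2),"pos",s["tool_pos"].round(4),"F",s["force"].round(2),"op",round(s["opening"],4))
    print("turn deg",np.degrees((R.inv()*T).as_rotvec()).round(2),"| shift cm cur axes",(R.inv().apply(d)*100).round(2),"| after turn",(T.inv().apply(d)*100).round(2))
E
python3 - <<'E'
from h import *
plan((.42,.30,.40),-.095); plan((.36,-.21,.36),-.095)
E
```

```text
t 0.35 pos [0.1483 0.5813 0.4045] F [-0.73  0.17  0.36] op 0.093
turn deg [-0.02 -0.   -8.87] | shift cm cur axes [-33.28 -20.54   0.46] | after turn [-29.72 -25.43   0.45]
t 0.35 pos [0.1483 0.5813 0.4045] F [-0.73  0.17  0.36] op 0.093
turn deg [-0.02 -0.   -8.87] | shift cm cur axes [-40.08 -71.44   4.48] | after turn [-28.58 -76.77   4.45]
```

```bash
python3 -m creep '[[[-1,-1,0],[0,0,-2.2]],[[-2,-2,0],[0,0,-2.2]],[[-3,-2.5,0],[0,0,-2.2]],[[-3.3,-2.7,0],[0,0,-2.27]],[[-3.3,-2.7,0],[0,0,0]],[[-3.3,-2.7,0],[0,0,0]],[[-3.3,-2.7,0],[0,0,0]],[[-3.3,-2.7,0],[0,0,0]],[[-3,-2.5,0],[0,0,0]],[[-2,-2,0],[0,0,0]],[[-1,-1.5,0],[0,0,0]],[[0,-1,0],[0,0,0]]]' 0 20
python3 - <<'E'
from h import *
plan((.36,-.21,.36),-.095)
E
```

```text
t: 1.35
tool_pos: [0.3976, 0.2906, 0.4047]
orientation: [0.154, 3.137, -0.001]
force: [1.0, 0.2, -0.3]
opening: 0.0172
t 1.35 pos [0.3976 0.2906 0.4047] F [ 1.02  0.18 -0.35] op 0.0172
turn deg [-0.02  0.04 -0.17] | shift cm cur axes [ -1.15 -50.18   4.49] | after turn [ -1.01 -50.19   4.47]
```

```bash
python3 -m creep '[[[0,-2,0],[0,0,0]],[[0,-4,0],[0,0,0]],[[0,-4.1,0],[0,0,0]],[[0,-4.1,0],[0,0,0]],[[-0.3,-4.1,0.4],[0,0,0]],[[-0.3,-4.1,0.4],[0,0,0]],[[-0.3,-4.1,0.4],[0,0,0]],[[0,-4.1,0.4],[0,0,0]],[[0,-4.1,0.4],[0,0,0]],[[0,-4.1,0.4],[0,0,0]],[[0,-4.1,0.4],[0,0,0]],[[0,-4,0.4],[0,0,0]]]'
python3 - <<'E'
from h import *
plan((.38,-.21,.36),-.095)
c=read_camera("wrist");cv2.imwrite("pics/w1.png",c["img"][:,:,::-1])
c=read_camera("top");crop(c["img"],270,130,370,290,4,"pics/t1.png")
E
```

```text
t: 2.35
tool_pos: [0.3597, -0.1764, 0.3729]
orientation: [0.148, 3.137, -0.001]
force: [0.6, 0.8, -0.0]
opening: 0.0003
t 2.35 pos [ 0.3597 -0.1764  0.3729] F [ 0.61  0.84 -0.01] op 0.0003
turn deg [-0.02  0.08  0.04] | shift cm cur axes [-2.33 -3.15  1.29] | after turn [-2.34 -3.15  1.29]
```

View pics/w1.png

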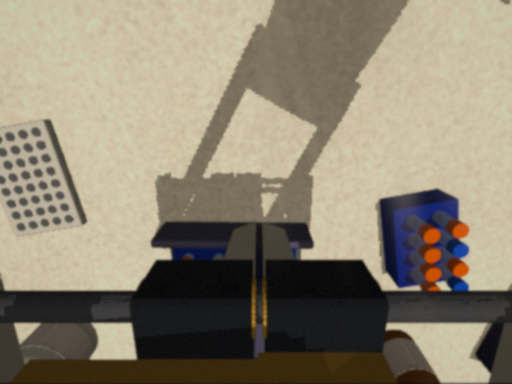

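View pics/t1.png

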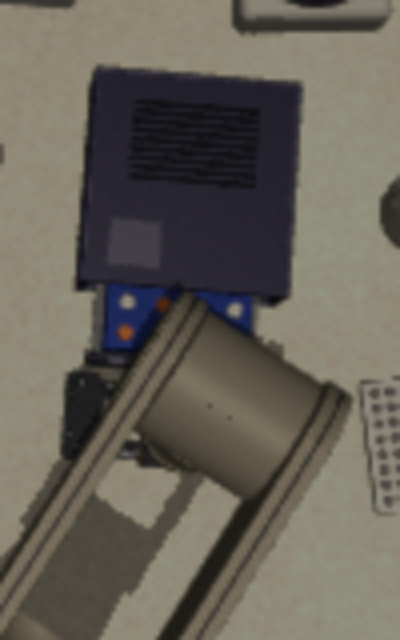

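```bash
python3 -m creep '[[[-1,-1.5,1],[0,0,0]],[[-1,-1.5,2],[0,0,0]],[[-0.4,-0.8,3],[0,0,0]],[[0,0,3],[0,0,0]],[[0,0,3],[0,0,0]],[[0,0,2],[0,0,0]],[[0,0,1],[0,0,0]],[[0,0,0],[0,0,0]]]'
python3 - <<'E'
from h import *
plan((.385,-.211,.216),-.095); plan((.462,-.218,.216),-.095)
c=read_camera("side");crop(c["img"],200,180,370,310,4,"pics/s2.png")
E
```

```text
t: 3.12
tool_pos: [0.3801, -0.2136, 0.2205]
orientation: [-0.147, -3.134, -0.004]
force: [-1.0, -0.1, -0.2]
opening: 0.0004
t 3.12 pos [ 0.3801 -0.2136  0.2205] F [-0.96 -0.14 -0.21] op 0.0004
turn deg [ 0.15 -0.22  0.07] | shift cm cur axes [-0.47  0.3   0.45] | after turn [-0.47  0.3   0.45]
t 3.12 pos [ 0.3801 -0.2136  0.2205] F [-0.96 -0.14 -0.21] op 0.0004
turn deg [ 0.15 -0.22  0.07] | shift cm cur axes [-8.2   0.33  0.42] | after turn [-8.2   0.34  0.45]
```

View pics/s2.png

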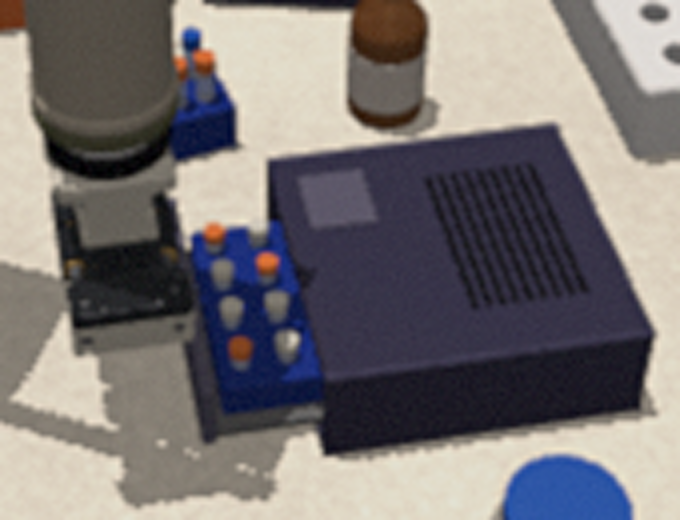

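The closed gripper stands in front of the panel, so I'll push now.

```bash
python3 -m creep '[[[-1,0,0.4],[0,0,0]],[[-1,0,0],[0,0,0]],[[-0.7,0,0],[0,0,0]],[[-0.6,0,0],[0,0,0]],[[-0.6,0,0],[0,0,0]],[[-0.6,0,0],[0,0,0]],[[-0.6,0,0],[0,0,0]],[[-0.6,0,0],[0,0,0]],[[-0.6,0,0],[0,0,0]],[[-0.5,0,0],[0,0,0]],[[-0.3,0,0],[0,0,0]],[[0,0,0],[0,0,0]]]'
python3 - <<'E'
from h import *
plan((.462,-.218,.216),-.095)
c=read_camera("side");crop(c["img"],200,180,370,310,4,"pics/s3.png")
E
```

```text
t: 4.17
tool_pos: [0.4521, -0.2221, 0.2187]
orientation: [0.149, 3.138, 0.0]
force: [0.6, 0.1, 0.4]
opening: 0.0006
t 4.17 pos [ 0.4521 -0.2221  0.2187] F [0.57 0.15 0.37] op 0.0006
turn deg [0.01 0.03 0.01] | shift cm cur axes [-0.94  0.5   0.27] | after turn [-0.94  0.5   0.27]
```

View pics/s3.png

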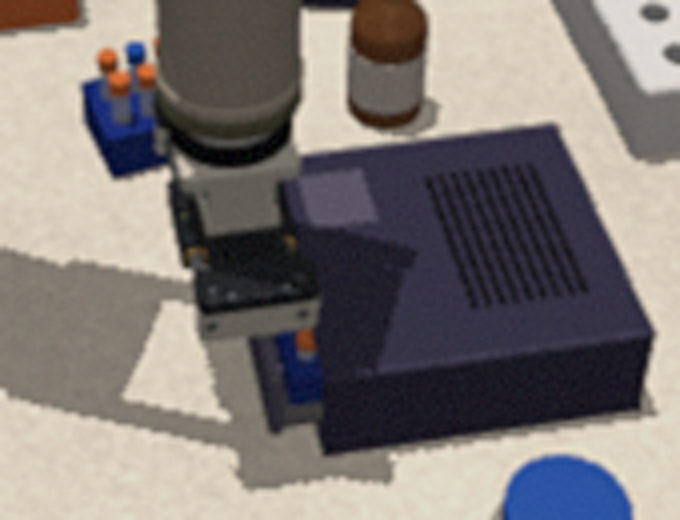

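```bash
python3 -m creep '[[[-0.3,0,0],[0,0,0]],[[-0.3,0,0],[0,0,0]],[[-0.2,0,0],[0,0,0]],[[-0.2,0,0],[0,0,0]],[[0,0,0],[0,0,0]]]';  python3 -m creep '[[[-0.2,0,0],[0,0,0]],[[-0.2,0,0],[0,0,0]],[[0,0,0],[0,0,0]]]'; python3 -m creep '[[[-0.2,0,0],[0,0,0]],[[0,0,0],[0,0,0]]]'
```

```text
t: 4.63
tool_pos: [0.461, -0.2229, 0.2185]
orientation: [-0.149, -3.136, -0.001]
force: [-6.9, 1.3, 4.0]
opening: 0.0003
t: 4.88
tool_pos: [0.4626, -0.2232, 0.2184]
orientation: [-0.149, -3.127, -0.003]
force: [-29.1, 3.5, 24.7]
opening: 0.0007
t: 5.05
tool_pos: [0.4633, -0.2233, 0.2183]
orientation: [-0.148, -3.123, -0.004]
force: [-41.2, 6.0, 34.4]
opening: 0.0006
```

The force rose to 41 N at TCP x = 0.463 m, against a predicted 0.462 m, so the tray is at the hard stop. I'll back off and check.

```bash
python3 -m creep '[[[0,0,0],[0,0,0]],[[0.5,0,0],[0,0,0]],[[1,0,0],[0,0,0]],[[2,0,0],[0,0,0]],[[2,0,-1],[0,0,0]],[[1,0,-3],[0,0,0]],[[0,0,-4],[0,0,0]],[[0,0,-4],[0,0,0]],[[0,0,-3],[0,0,0]],[[0,0,-1],[0,0,0]],[[0,0,0],[0,0,0]]]' 48
python3 - <<'E'
from h import *
plan((.50,.05,.38),-.355)
c=read_camera("side");crop(c["img"],200,180,370,310,4,"pics/s4.png")
E
```

```text
t: 5.97
tool_pos: [0.4038, -0.218, 0.3828]
orientation: [0.149, 3.131, -0.006]
force: [0.2, -0.4, 0.2]
opening: 0.0445
t 5.97 pos [ 0.4038 -0.218   0.3828] F [ 0.16 -0.36  0.24] op 0.0445
turn deg [-0.15  0.42 14.9 ] | shift cm cur axes [-7.04 27.59  0.23] | after turn [ 0.29 28.47  0.28]
```

View pics/s4.png

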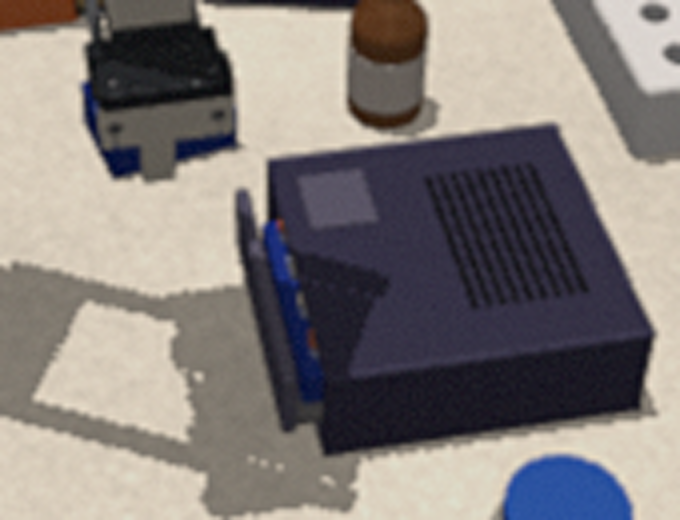

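```bash
python3 - <<'E'
from h import *
s=read_camera("side")
f=lambda x,y,z: onz(s,(x+.5)/4-.5+200,(y+.5)/4-.5+180,z)
ps=[f(237,192,.063),f(281,395,.063)]; l=[f(269,160,.075),f(325,378,.075)]
print(ps,l); ax=np.array([np.cos(.095),-np.sin(.095),0])
print([p@ax for p in ps],[p@ax for p in l])
E
python3 -m creep '[[[0,2,0],[0,0,3]],[[0,3.5,0],[0,0,3]],[[0,4.1,0],[0,0,3]],[[0,4.1,0],[0,0,3]],[[0,4.1,0],[0,0,2.9]],[[0,4.1,0],[0,0,0]],[[0,4.1,0],[0,0,0]],[[0,2.5,0],[0,0,0]]]'
python3 - <<'E'
from h import *
plan((.6063,.2245,.38),-.355)
E
```

```text
[array([ 0.4795625 , -0.13631117,  0.063     ]), array([ 0.45724383, -0.31240931,  0.063     ])] [array([ 0.50604357, -0.12409225,  0.075     ]), array([ 0.48358073, -0.31665524,  0.075     ])]
[np.float64(0.49033019276014), np.float64(0.4848163270924477)] [np.float64(0.5155328002067197), np.float64(0.5114372359032656)]
t: 6.73
tool_pos: [0.4774, 0.0599, 0.3757]
orientation: [-0.551, -3.089, -0.0]
force: [0.3, 0.4, 0.2]
opening: 0.045
t 6.73 pos [0.4774 0.0599 0.3757] F [0.29 0.45 0.15] op 0.045
turn deg [-0.02 -0.23  0.1 ] | shift cm cur axes [-6.4  19.9  -0.47] | after turn [-6.37 19.91 -0.43]
```

The front stands about 25–26 mm proud of the loader, against 24 mm nominal, so the tray is home. Now I'll move over the console.

```bash
python3 -m creep '[[[-1,2,0],[0,0,0]],[[-1.2,3.5,0],[0,0,0]],[[-1.2,4,0],[0,0,0]],[[-1.2,4,0],[0,0,0]],[[-1.2,3.5,0],[0,0,0]],[[-0.6,2,0],[0,0,0]],[[0,0.9,1],[0,0,0]],[[0,0,2],[0,0,0]],[[0,0,2],[0,0,0]],[[0,0,1],[0,0,0]],[[0,0,0],[0,0,0]],[[0,0,0],[0,0,0]]]'
python3 - <<'E'
from h import *
plan((.6063,.2245,.263),-.355)
c=read_camera("wrist");cv2.imwrite("pics/w5.png",c["img"][:,:,::-1])
for n,P in(("L",(.6174,.2535,.077)),("R",(.5957,.195,.077))): print(n,proj(c,P))
s=read_state();R=Ro.from_rotvec(s["orientation"]);
for k in(1,-1): print("tip",proj(c,s["tool_pos"]+R.apply([0,k*.031,.186])))
c=read_camera("side");crop(c["img"],210,85,340,185,5,"pics/s5.png")
E
```

```text
t: 7.73
tool_pos: [0.6058, 0.22, 0.3168]
orientation: [-0.555, -3.089, 0.003]
force: [-0.6, 1.0, -0.4]
opening: 0.0443
t 7.73 pos [0.6058 0.22   0.3168] F [-0.63  1.02 -0.42] op 0.0443
turn deg [-0.12 -0.17 -0.03] | shift cm cur axes [0.1  0.45 5.38] | after turn [0.11 0.44 5.38]
L [305.16519046 206.53355071]
R [223.82538983 206.52979999]
tip [311.6641385  239.96495886]
tip [207.26014533 239.93196078]
```

View pics/w5.png

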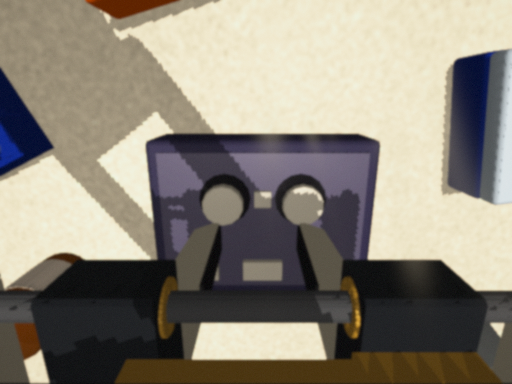

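View pics/s5.png

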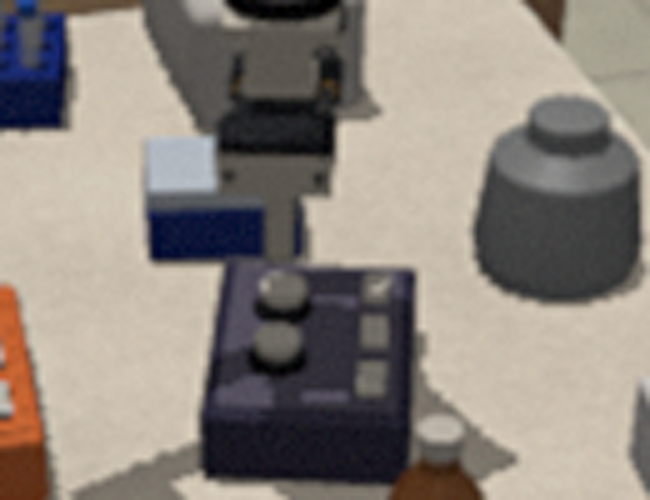

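Wrist view: the caps are near (302,201) and (223,204), close to the predicted (305,207) and (224,207). I'll refine the centres by mask.

Run:
```python
from h import *
c=read_camera("wrist");im=c["img"];g=cv2.cvtColor(im,cv2.COLOR_RGB2HSV)
b=(190,160,335,240)
crop(im,*b,5,"pics/w6.png")
gr=cv2.cvtColor(im,cv2.COLOR_RGB2GRAY)[160:226,190:335]
for th in(100,115):
  m=cv2.morphologyEx((gr>th).astype(np.uint8),cv2.MORPH_CLOSE,np.ones((3,3)))
  cs,_=cv2.findContours(m,cv2.RETR_EXTERNAL,cv2.CHAIN_APPROX_NONE)
  for k in cs:
    if cv2.contourArea(k)>300:
        (x,y),r=cv2.minEnclosingCircle(k);x+=190;y+=160
        bb=cv2.boundingRect(k); print(th,round(x,1),round(y,1),round(r,1),bb,onz(c,x,y,.077).round(4))
```

```text
100 220.5 202.0 19.9 (11, 23, 40, 39) [0.5943 0.194  0.077 ]
100 301.4 202.8 21.0 (91, 22, 41, 40) [0.6167 0.2524 0.077 ]
100 284.5 176.0 52.0 (45, 0, 100, 45) [0.5919 0.2471 0.077 ]
115 220.5 202.0 19.2 (12, 24, 38, 37) [0.5943 0.194  0.077 ]
115 301.2 201.6 20.0 (92, 23, 40, 38) [0.6158 0.2526 0.077 ]
115 284.5 162.0 47.5 (47, 0, 96, 23) [0.5818 0.2506 0.077 ]
```

View pics/w6.png

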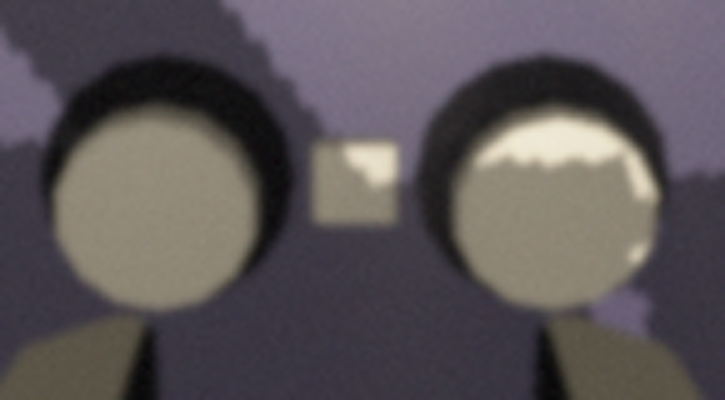

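```bash
python3 -m creep '[[[0,0.2,1],[0,0,0]],[[0,0.2,1.5],[0,0,0]],[[0,0,1.2],[0,0,0]],[[0,0,0.6],[0,0,0]],[[0,0,0.3],[0,0,0]],[[0,0,0],[0,0,0]],[[0,0,0],[0,0,0]]]'
python3 - <<'E'
from h import *
plan((.6055,.2238,.263),-.356)
c=read_camera("side");crop(c["img"],220,95,320,185,6,"pics/s7.png")
c=read_camera("wrist");crop(c["img"],150,150,350,270,4,"pics/w7.png")
E
```

```text
t: 8.47
tool_pos: [0.608, 0.2244, 0.2725]
orientation: [-0.555, -3.092, 0.0]
force: [0.3, -0.1, 0.5]
opening: 0.0444
t 8.47 pos [0.608  0.2244 0.2725] F [ 0.27 -0.14  0.53] op 0.0444
turn deg [-0.02 -0.02  0.05] | shift cm cur axes [ 0.22 -0.14  0.95] | after turn [ 0.22 -0.14  0.95]
```

View pics/s7.png

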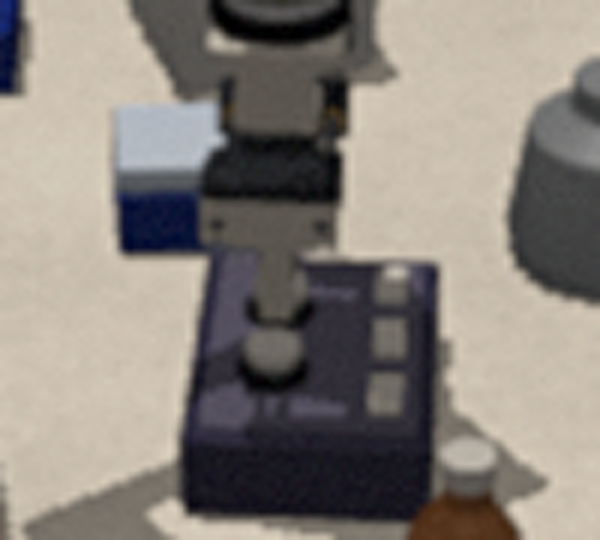

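View pics/w7.png

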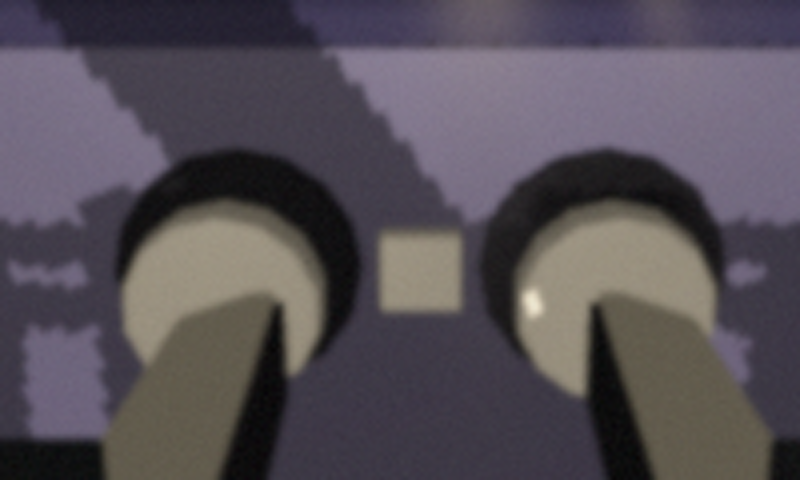

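Both fingertips are over the caps. I'll trim the position and press down in steps.

```bash
python3 -m creep '[[[0.1,-0.07,0.3],[0,0,0]],[[0.1,-0.05,0.3],[0,0,0]],[[0,0,0.2],[0,0,0]],[[0,0,0],[0,0,0]],[[0,0,0],[0,0,0]]]'
python3 - <<'E'
from h import *
plan((.6055,.2238,.263),-.356)
c=read_camera("side");crop(c["img"],220,95,320,185,6,"pics/s8.png")
s=read_state();R=Ro.from_rotvec(s["orientation"])
for k in(1,-1): print("tip",(proj(c,s["tool_pos"]+R.apply([0,k*.031,.186]))-[220,95])*6)
c=read_camera("wrist");crop(c["img"],150,150,350,270,4,"pics/w8.png")
E
python3 -m creep '[[[0,0,0.2],[0,0,0]],[[0,0,0.2],[0,0,0]],[[0,0,0],[0,0,0]],[[0,0,0],[0,0,0]]]'
```

```text
t: 8.98
tool_pos: [0.6056, 0.224, 0.2645]
orientation: [-0.555, -3.092, 0.0]
force: [0.9, -0.4, 0.4]
opening: 0.0442
t 8.98 pos [0.6056 0.224  0.2645] F [ 0.88 -0.35  0.37] op 0.0442
turn deg [-0.01 -0.02  0.06] | shift cm cur axes [ 0.   -0.02  0.15] | after turn [ 0.   -0.02  0.15]
tip [276.94518736 272.7769211 ]
tip [269.69668583 333.57619504]
t: 9.42
tool_pos: [0.606, 0.2241, 0.2613]
orientation: [0.555, 3.091, 0.001]
force: [0.5, -0.2, 4.4]
opening: 0.0444
```

View pics/s8.png

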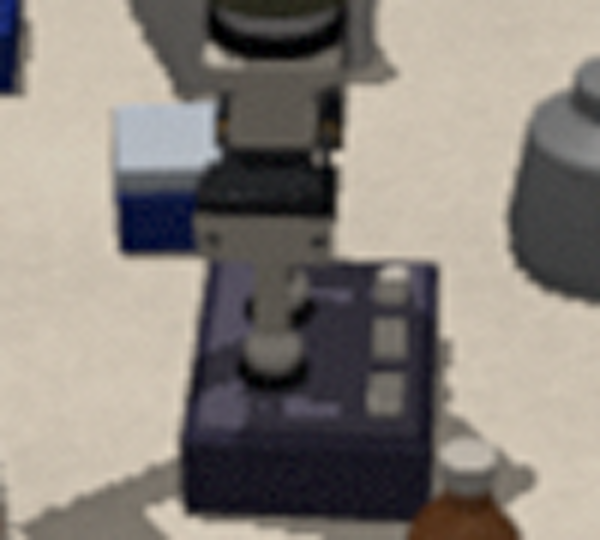

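View pics/w8.png

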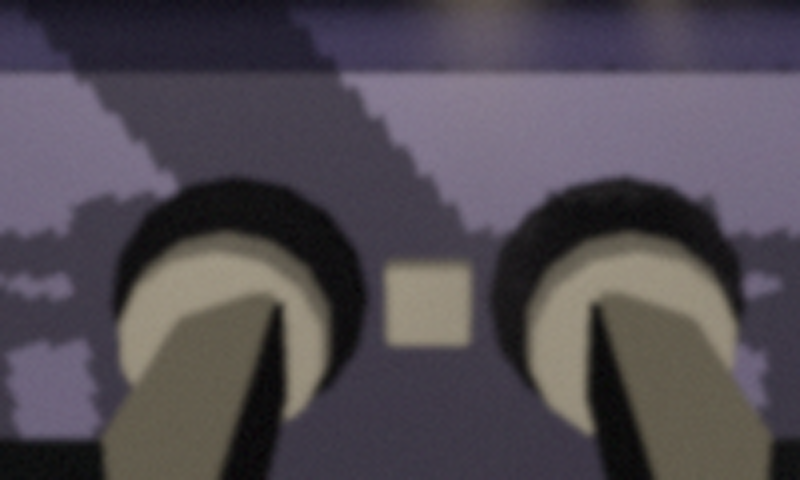

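Contact reads 4.4 N, which fits both preloads plus a little travel. Pressing on.

```bash
python3 -c "
from h import *
s=read_state();R=Ro.from_rotvec(s['orientation']);print(R.inv().apply(s['wrist_torque']),R.inv().apply(s['force']))"
python3 -m creep '[[[0,0,0.15],[0,0,0]],[[0,0,0.15],[0,0,0]],[[0,0,0.15],[0,0,0]],[[0,0,0.15],[0,0,0]],[[0,0,0],[0,0,0]]]'
python3 -m creep '[[[0,0,0.1],[0,0,0]],[[0,0,0.1],[0,0,0]],[[0,0,0],[0,0,0]]]'
python3 -c "
from h import *
s=read_state();R=Ro.from_rotvec(s['orientation']);print(R.inv().apply(s['wrist_torque']),R.inv().apply(s['force']))"
```

```text
[0.04166338 0.05854675 0.0243503 ] [-0.5641512   0.03607995 -4.401438  ]
t: 9.83
tool_pos: [0.606, 0.2241, 0.2557]
orientation: [0.555, 3.091, 0.001]
force: [-2.6, -0.7, 9.2]
opening: 0.0446
t: 10.08
tool_pos: [0.6061, 0.2241, 0.2553]
orientation: [0.554, 3.091, 0.001]
force: [-7.7, -2.3, 17.0]
opening: 0.0449
[0.90896194 1.10056076 0.01331145] [  6.41212512  -4.82655521 -17.03638989]
```

Z has stopped at 0.2553 m (expected about 0.255 m) with 17 N total, so both keys are bottomed. Holding now.

```bash
python3 -m creep '[[[0,0,0.05],[0,0,0]],[[0,0,0],[0,0,0]],[[0,0,0],[0,0,0]],[[0,0,0],[0,0,0]],[[0,0,0],[0,0,0]],[[0,0,0],[0,0,0]],[[0,0,0],[0,0,0]],[[0,0,0],[0,0,0]]]'
python3 - <<'E'
from h import *
c=read_camera("side");crop(c["img"],220,95,320,185,6,"pics/s9.png")
c=read_camera("wrist");crop(c["img"],150,150,350,270,4,"pics/w9.png")
E
```

```text
t: 10.75
tool_pos: [0.606, 0.2241, 0.2552]
orientation: [0.554, 3.091, 0.001]
force: [-8.9, -3.3, 21.4]
opening: 0.0446
```

View pics/s9.png

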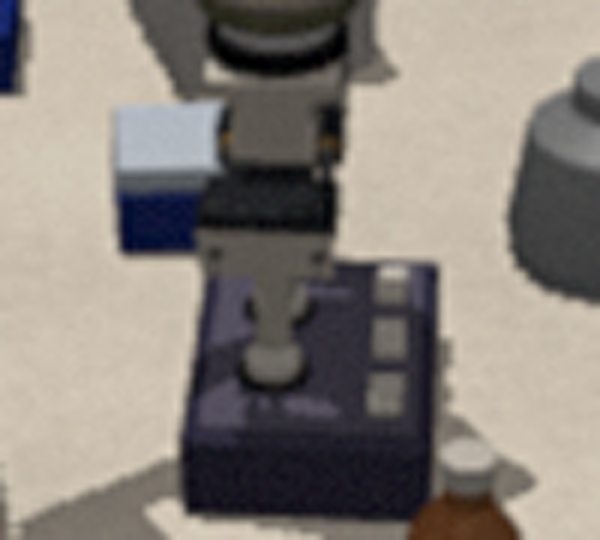

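View pics/w9.png

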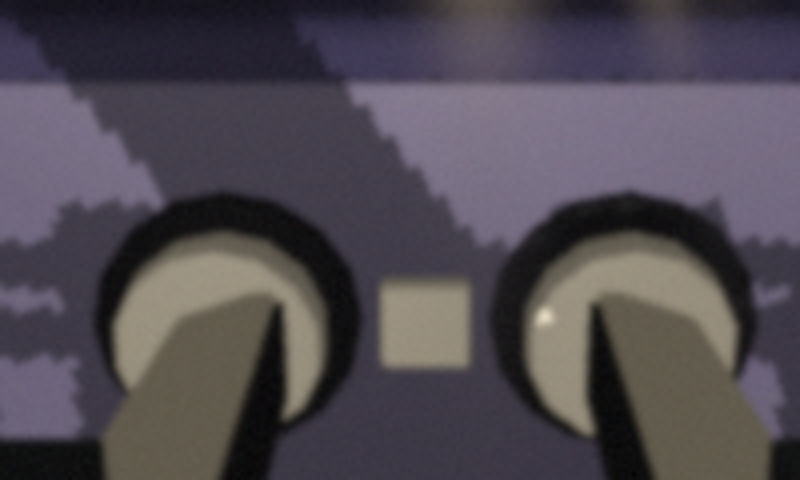

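Both caps moved down with the tips and sit equally low. I'll hold for more than four further seconds.

```bash
Z='[[[0,0,0],[0,0,0]],[[0,0,0],[0,0,0]],[[0,0,0],[0,0,0]],[[0,0,0],[0,0,0]],[[0,0,0],[0,0,0]],[[0,0,0],[0,0,0]],[[0,0,0],[0,0,0]],[[0,0,0],[0,0,0]],[[0,0,0],[0,0,0]],[[0,0,0],[0,0,0]],[[0,0,0],[0,0,0]],[[0,0,0],[0,0,0]]]'; echo skip
python3 -m creep '[[[0,0,0],[0,0,0]],[[0,0,0],[0,0,0]],[[0,0,0],[0,0,0]],[[0,0,0],[0,0,0]],[[0,0,0],[0,0,0]],[[0,0,0],[0,0,0]],[[0,0,0],[0,0,0]],[[0,0,0],[0,0,0]],[[0,0,0],[0,0,0]],[[0,0,0],[0,0,0]],[[0,0,0],[0,0,0]],[[0,0,0],[0,0,0]]]'
python3 -m creep '[[[0,0,0],[0,0,0]],[[0,0,0],[0,0,0]],[[0,0,0],[0,0,0]],[[0,0,0],[0,0,0]],[[0,0,0],[0,0,0]],[[0,0,0],[0,0,0]],[[0,0,0],[0,0,0]],[[0,0,0],[0,0,0]],[[0,0,0],[0,0,0]],[[0,0,0],[0,0,0]],[[0,0,0],[0,0,0]],[[0,0,0],[0,0,0]]]'
python3 -m creep '[[[0,0,0],[0,0,0]],[[0,0,0],[0,0,0]],[[0,0,0],[0,0,0]],[[0,0,0],[0,0,0]],[[0,0,0],[0,0,0]],[[0,0,0],[0,0,0]],[[0,0,0],[0,0,0]],[[0,0,0],[0,0,0]],[[0,0,0],[0,0,0]],[[0,0,0],[0,0,0]],[[0,0,0],[0,0,0]],[[0,0,0],[0,0,0]]]'
python3 -m creep '[[[0,0,0],[0,0,0]],[[0,0,0],[0,0,0]],[[0,0,0],[0,0,0]],[[0,0,0],[0,0,0]],[[0,0,0],[0,0,0]],[[0,0,0],[0,0,0]],[[0,0,0],[0,0,0]],[[0,0,0],[0,0,0]],[[0,0,0],[0,0,0]],[[0,0,0],[0,0,0]],[[0,0,0],[0,0,0]],[[0,0,0],[0,0,0]]]'
```

```text
skip
t: 11.85
tool_pos: [0.6061, 0.2241, 0.2553]
orientation: [0.554, 3.091, 0.001]
force: [-9.4, -3.1, 21.3]
opening: 0.045
t: 12.85
tool_pos: [0.6061, 0.2241, 0.2553]
orientation: [0.554, 3.091, 0.001]
force: [-8.3, -2.5, 20.3]
opening: 0.0445
t: 13.85
tool_pos: [0.6061, 0.2241, 0.2553]
orientation: [0.554, 3.091, 0.001]
force: [-9.1, -2.9, 20.1]
opening: 0.0447
t: 14.85
tool_pos: [0.606, 0.2241, 0.2553]
orientation: [0.554, 3.091, 0.001]
force: [-9.1, -2.7, 22.1]
opening: 0.0445
```

```bash
python3 -m creep '[[[0,0,-0.2],[0,0,0]],[[0,0,-0.3],[0,0,0]],[[0,0,-0.4],[0,0,0]],[[0,0,-0.6],[0,0,0]],[[0,0,-1.5],[0,0,0]],[[0,0,-3],[0,0,0]],[[0,0,-4],[0,0,0]],[[0,0,-3],[0,0,0]],[[0,0,-1],[0,0,0]],[[0,0,0],[0,0,0]],[[0,0,0],[0,0,0]],[[0,0,0],[0,0,0]]]'
python3 - <<'E'
from h import *
for n in("side","wrist","top"):
    c=read_camera(n);cv2.imwrite(f"pics/{n}10.png",c["img"][:,:,::-1])
    if n=="side": crop(c["img"],220,105,320,185,6,"pics/s10.png")
print(read_state()["force"],read_state()["dq"])
E
```

```text
t: 15.85
tool_pos: [0.6052, 0.2238, 0.3895]
orientation: [-0.554, -3.089, 0.003]
force: [-0.1, 0.7, 0.0]
opening: 0.0446
[ 0.17191523 -0.18452302  0.29949972] [-0.00034003 -0.00286671 -0.01113858 -0.00103933  0.00056376  0.00106852]
```

View pics/s10.png

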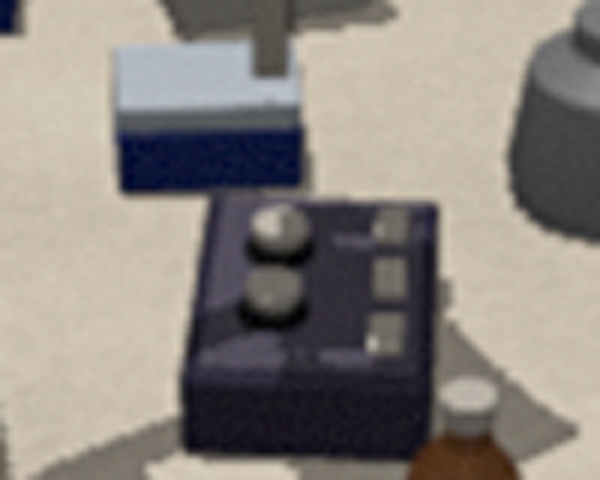

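View pics/side10.png

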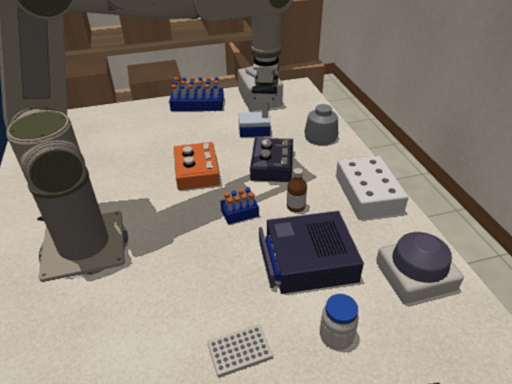

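View pics/top10.png

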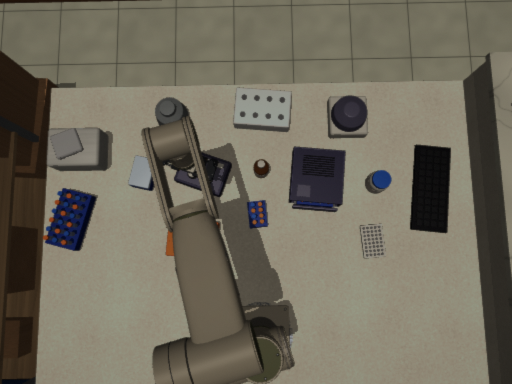

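Both caps are up, the tray is home, and the loose things stand where they did at the start (same pixels). Handing in.

```bash
python3 -c "
from plant import *
print(close_job())"
```

```text
the job is handed in; nothing more can be done
None
```

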